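# Re-set the buffer stop of an inclined track and lock it with its ball-lock pin

## Task

The buffer stop on the inclined track has to go up for a shorter run. Slide it up the slope from the bottom index hole to the top one (the red mark on the rail) until it clicks in there, then squeeze the thumb button of the ball-lock pin, draw the pin out of its parking bracket, and with the button held in push it fully home through the stop and the track; let go so that the balls spring out and lock it. Leave the other things on the bench where they are.

Things in the scene. Friction and masses are not known exactly. Their poses are not given: they have to be found in the camera images.
- incline: Fixed apparatus. Origin on the bench under the centre of its blue base plate (360 x 104 mm, 16 mm high); x points up-slope (level), y left looking up-slope, z up. An aluminium track, 330 x 64 mm, rises at 30 degrees towards +x over y = 0. Its 8 mm web has three 14 mm holes 60 mm apart; a red mark on the left rail shows the top one. Knobs beside the upper end reach y = +-60 mm.
- buffer_stop (a joint): Place of the yellow stop along the track, m, growing up-slope: 0 bottom hole (start), 0.06 middle, 0.12 top; travel -0.02 to 0.145. A spring plunger on its right clicks into a notch at each of the three (drawn in from 1.5 mm below or 3 mm above), lining its hole up with the track's to 0.5 mm. Leaving a notch takes 7 to 12 N along the slope; between notches friction of about 2 N holds it.
- stop_hole (a point): Centre of the mouth of the pin hole in the stop's flat upper face; moves with the stop. Axes: x up the slope, y left across the track, z out of the track, leaning 30 degrees from vertical to the low end: the hole's axis. Hole 14 mm wide; stop (14 mm) and web (8 mm) make the bore 22 mm long, open below. Stop: 76 mm wide, x from -26 to 54 mm; flat and free round the hole.
- stop_plate (a point): Grip point on the stop's upright plate, 42.5 mm up-slope of stop_hole and 22 mm out of the stop's face; axes as stop_hole. The plate is square to the track: 16 mm thick along x (10 mm yellow steel, 6 mm black rubber on the up-slope side), 44 mm wide along y, top edge 34 mm out of the stop's face.
- park_hole (a point): Centre of the mouth of the parking bracket's hole (14 mm wide, vertical, 22 mm long, open below), where the pin stands at first. The bracket is an aluminium block, 48 x 48 mm, left of the track; its top is 56 mm above the bench, this point 115 mm left of the track's centre line. Axes as incline.
- lock_pin: Ball-lock pin, 83 mm long, 0.13 kg. Origin on its axis at the underside of the collar, z from tip to head. Below: steel shank 12 mm thick, round nose, 35 mm long, two balls at z = -26 mm. Above: collar 26 mm wide, 6 mm high, then the black head up to z = 46 mm. At the start upright in the park hole, locked. Fully home: origin on stop_hole, z axes alike; any turn about its axis.
- pin_head (a point): Point on the pin's axis at mid-height of its head, z = 27 mm; axes of the pin. Head 24 mm wide along x, cheeks at y = +-14.5 mm. The red thumb button (15 mm wide, 22 mm high) stands 4.5 mm proud of the +y cheek, the -y cheek is fixed and ribbed. Squeeze along the pin's y with the gripper centred on this point: the button goes flush and the grip is 29 mm wide.
- thumb_button (a joint): Travel of the thumb button in m: 0 = released (out), 0.0045 = pressed flush. Its spring needs about 3 N to start and 9 N fully in; it returns by itself.
- lock_ball_a (a joint): Travel of one locking ball in m: 0 = out, 3.5 mm proud of the shank (19 mm over both balls, which then pass neither in nor out of a hole); about 0.0034 = drawn in level with the shank, when the button is pressed. The balls move along the pin's x.
- lock_ball_b (a joint): Travel of the other locking ball, on the opposite side of the shank; same values.
- lab_timer: Black and white round bench timer, 64 mm across and 47 mm high; origin under its centre. A bystander.
- tape_roll: White roll of tape, about 40 mm across and 18 mm high; origin under its centre. A bystander.
- marker: White felt marker with a blue cap, 132 mm long, lying; origin under its centre. A bystander.
- stopper: Red rubber stopper, 27 mm across and 26 mm high; origin under its centre. A bystander.

How it is judged:
On the way, in this order (a step that is already met when the one before it is completed fails the run):
1. the buffer stop has been slid up and sits in the notch of the top hole, let go of (value of joint buffer_stop between 0.1175 and 0.1225 m and contact force between buffer_stop and the fingers below 0.3 N), for 0.2 s.
2. the pin has been drawn clear of the parking bracket with its button held in, the stop still at the top hole (value of joint buffer_stop between 0.1175 and 0.1225 m and z of lock_pin in the frame of park_hole above 0.04 m and value of joint thumb_button above 0.003 m), for 0.1 s.
At the end, for the whole second after the job is handed in: The buffer stop is at the top hole (joint 0.12 within 2.5 mm); the pin stands fully home in it (collar within 2.5 mm of the stop's face, axis within 2.5 mm and 0.1 rad of the hole's), its button out and both balls out below the track (joints under 1 mm), at rest and let go (value of joint buffer_stop between 0.1175 and 0.1225 m and x of lock_pin in the frame of stop_hole between -0.0025 and 0.0025 m and y of lock_pin in the frame of stop_hole between -0.0025 and 0.0025 m and z of lock_pin in the frame of stop_hole between -0.002 and 0.0025 m and angle between the z axis of lock_pin and the z axis of stop_hole, either way round below 0.1 rad and value of joint each of thumb_button, lock_ball_a, lock_ball_b below 0.001 m and linear speed of lock_pin below 0.02 m/s); the robot touches nothing.
It fails at once if the lab timer is pushed more than 20 mm (distance of lab_timer from where it was at the start of the episode above 0.02 m).
It fails at once if the tape roll is pushed more than 20 mm (distance of tape_roll from where it was at the start of the episode above 0.02 m).
It fails at once if the marker is pushed more than 20 mm (distance of marker from where it was at the start of the episode above 0.02 m).
It fails at once if the stopper is pushed more than 20 mm (distance of stopper from where it was at the start of the episode above 0.02 m).
It also fails if it takes over 54 s, if anything falls off the work surface, if the arm or the gripper's body presses on something with over 40 N, if the wrist force passes 120 N, or if a joint passes its speed limit or range.

## Robot

A 7-joint arm with a two-finger parallel gripper is mounted at the origin on a cart in front of the work surface, level with it; the furniture and walls round the work are solid. World frame = base frame: x ahead of the robot, y to its left, z up, the work surface at z = 0. Lengths are in m, angles in rad, forces in N, time in s.
With the tool pointing down it reaches from about 0.4 to 0.875 m from the base axis. Payload 6.5 kg.
Tool frame: the origin (TCP) lies at the centre of the arm's flange, where the gripper is bolted on; the fingertips stand 173 mm ahead of it and the grasp point (between the pads) lies 155 mm ahead of it (ctrl.grasp_offset is the distance from the TCP to the grasp point, in m); z points along the fingers, y is the line along which they close (so a half turn about z gives the same grasp; the last joint's range is limited). The gripper opens to 85 mm and grips with 20 to 120 N. Pads are 22 mm wide; open, the fingers measure 114 mm over their backs; the gripper's body (76 mm by 85 mm) begins 54 mm behind the grasp point. The pads swing forward as they close: fully open they stand 13 mm farther back than shut.
Start: joints at [-1.207, 0.536, -0.004, 1.538, 0.003, 1.067, -0.071], TCP at [0.271, 0.591, 0.405] pointing down, gripper open.
Joint ranges: [-2.7, 2.7], [-0.37, 2.16], [-1.27, 1.26], [0.24, 2.4], [-1.31, 4.45], [0.19, 1.91], [-2.76, 2.76]. Speed limits (rad/s): [2.39, 2.39, 3.14, 3.14, 3.14, 3.14, 3.14].

## Interface

Orientations are given as a rotation vector (axis times angle).
In Python, from plant import status, eyes, job, ctrl gives the robot as it stands. The module is installed in compiled form; this text tells all that it offers.
- The arm moves only by the tool apply_moves, never from a script. Its argument "plan" is one flat list of numbers, 4 for each row, row after row: the shift along the tool's x, y, z in units of 0.12 m (1.0 is 0.12 m), then the turn about the tool's z in units of 2 pi rad (1.0 is 2 pi rad). In form: [x, y, z, roll, x, y, z, roll, ...]. A call has 1 to 8 rows; each row is the pose to reach, as a shift and turn from the pose commanded when the call began, along the tool's axes at that moment, turning the shorter way round; what a row does not reach only later rows make up. A row lasts 1/10 s, in which the tool goes at most 50 mm and 8.59 degrees, less where a joint would pass 70% of its speed; a pose out of reach is approached as far as the arm can. A call with a number of a shift or a turn outside -1 to 1 is refused whole. A call with a gripper value outside its range is refused whole. "hand" is the opening, from -1 (shut) to 1 (fully open), set as the call begins (left out, the last holds). The fingers move at their own pace and stop on an object; "squeeze" is the grip in N (left out, the last holds). Time passes only in rows, so rows that repeat a pose let the fingers close. It gives the time, the measured TCP pose, the force, the opening and the grip force at its end, in the units of the state.
- status.observe(): the state, without advancing time (a new reading comes with each control period).
- eyes.capture(name): name is "side" or "top"; returns a dict with "image" (384x512x3 uint8, red, green, blue), "intrinsics" (3x3 intrinsics, pixels), "k1" (the pictures are not rectified: a ray, as slopes to the right and down, at radius r is drawn at 1 + k1 r^2 times it, then the intrinsics apply), "world_to_cam" (4x4, takes a point from world to camera coordinates). Camera axes: x right, y up, looking along -z (the intrinsics and any distortion apply to the point x, -y, -z); pixel columns grow to the right and rows downward; lengths in m; the calibration is good to about 2 mm. A picture is of the moment at which its call begins. There is no depth.
- job.sign_off(): hands the job in; it is judged then, once.
The state is a dict: "time": time; "qpos": joint angles; "qvel": joint speeds; "effort": joint torques, N m; "tool_pos": TCP position; "ee_rot": TCP orientation; "contact_force": force on the tool from outside, world axes, zero at the start; "wrist_torque": the same for the moment, N m; "grip_width": finger opening in m; "grip_force": force on a finger pad.
Only numpy, scipy, OpenCV 4.12 (cv2) and the standard library are available. Lean on these libraries where they do the work, as an engineer would, in place of code of your own. Each camera call takes 0.05 s, during which the arm holds its last target. There are 200 camera calls.

## Working session

There is one attempt and no reset: what is moved stays moved. The work goes in short steps, Python scripts to look and compute and a tool call to move; the robot and the scene stay as the last step left them, time stands still between calls to the robot, and variables do not carry over. Pictures are saved under pics/ and viewed, at most 10 in all, crops included, and the job is handed in when it is done.

Besides the shell and the picture viewer there is one more tool, called after "Call:" as name(argument=value, ...) on one line, values as JSON. apply_moves: Moves the arm, as the interface text tells. Shifts and turns lie within -1 to 1; 1 stands for 0.12 m of shift or 2 pi rad of turn. Its arguments: {"type":"object","properties":{"plan":{"type":"array","items":{"type":"number"}},"hand":{"type":"number"},"squeeze":{"type":"number"}},"required":["plan"]}

```bash
mkdir -p pics; cat > h.py <<'E'
import numpy as np, cv2
from scipy.spatial.transform import Rotation as R
from plant import status, eyes, job, ctrl
def snap(n,f):
    c=eyes.capture(n); cv2.imwrite('pics/'+f,c['image'][:,:,::-1]); np.savez('pics/'+f[:-4]+'.npz',**c); return c
def ray(c,u,v):
    K=c['intrinsics']; k=float(c['k1'])
    d=cv2.undistortPoints(np.array([[[u,v]]],float),K,np.array([k,0,0,0.]))[0,0]
    T=np.linalg.inv(c['world_to_cam']); return T[:3,3],T[:3,:3]@np.array([d[0],-d[1],-1])
def onz(c,u,v,z):
    o,d=ray(c,u,v); return o+d*(z-o[2])/d[2]
def tri(c1,p1,c2,p2):
    o1,d1=ray(c1,*p1);o2,d2=ray(c2,*p2)
    s=np.linalg.lstsq(np.c_[d1,-d2],o2-o1,rcond=None)[0]
    a=o1+s[0]*d1;b=o2+s[1]*d2; return (a+b)/2,np.linalg.norm(a-b)
def proj(c,P):
    p=c['world_to_cam']@np.r_[P,1]; return cv2.projectPoints(np.array([[p[0],-p[1],-p[2]]]),np.zeros(3),np.zeros(3),c['intrinsics'],np.array([float(c['k1']),0,0,0.]))[0].ravel()
def load(f): return dict(np.load('pics/'+f+'.npz'))
E
python3 - <<'E'
from h import *
for n in('side','top'):
    c=snap(n,n+'0.png'); print(c['intrinsics'],c['k1'],np.linalg.inv(c['world_to_cam']).round(3))
print(status.observe(),ctrl.grasp_offset)
E
```

```text
[[490.15876443   0.         252.09881875]
 [  0.         490.15876443 196.30827025]
 [  0.           0.           1.        ]] 0.010904038134760074 [[-0.978  0.105 -0.181  0.297]
 [-0.209 -0.451  0.868  1.24 ]
 [ 0.01   0.886  0.463  0.76 ]
 [ 0.     0.     0.     1.   ]]
[[448.17992941   0.         244.11029787]
 [  0.         448.17992941 193.03764041]
 [  0.           0.           1.        ]] 0.03930231124287104 [[-0.026  0.983 -0.182  0.275]
 [-1.    -0.023  0.017  0.006]
 [ 0.013  0.182  0.983  1.675]
 [ 0.     0.     0.     1.   ]]
{'time': 0.1, 'qpos': array([-1.20720374,  0.53710349, -0.00448115,  1.53875112,  0.00262645,
        1.06727247, -0.07117302]), 'qvel': array([-0.00143566, -0.00035694,  0.00082483, -0.00177235, -0.00137107,
       -0.0005761 ,  0.00055454]), 'effort': array([ 3.11400996e-03, -5.84558058e+01,  1.05228525e+00, -2.59777272e+01,
        1.26819426e-02,  4.54978959e-03,  3.44509488e-05]), 'tool_pos': array([0.27070108, 0.59063462, 0.40390065]), 'ee_rot': array([-6.69659672e-01, -3.06917182e+00,  2.37745998e-03]), 'contact_force': array([-0.5248741 , -0.52015488,  0.46015196]), 'wrist_torque': array([-0.01738249, -0.04548815, -0.09029207]), 'grip_force': 0.0, 'grip_width': 0.08552526464354897} 0.1547
```

View pics/side0.png

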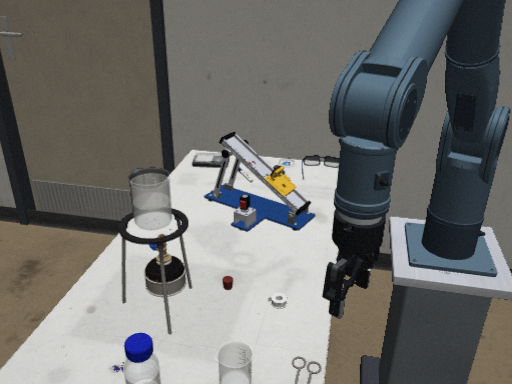

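View pics/top0.png

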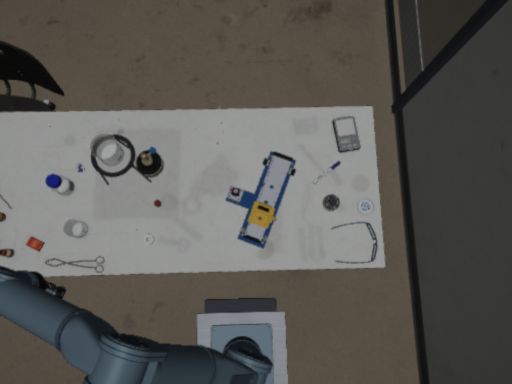

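The side view shows the incline at (205-315, 130-230), with the bracket and pin at (244,210). In the top view it runs from the low end (252,240) to the high end (282,158), with the pin at (236,191) and the yellow stop at (262,214).

```bash
python3 - <<'E'
import cv2, numpy as np
a=cv2.imread('pics/side0.png')[125:235,195:325]; b=cv2.imread('pics/top0.png')[145:255,215:305]
a=cv2.resize(a,None,fx=3.5,fy=3.5,interpolation=cv2.INTER_CUBIC); b=cv2.resize(b,None,fx=3.5,fy=3.5,interpolation=cv2.INTER_CUBIC)
cv2.imwrite('pics/crop0.png',np.hstack([a,b]));print(a.shape,b.shape)
E
```

```text
(385, 455, 3) (385, 315, 3)
```

View pics/crop0.png

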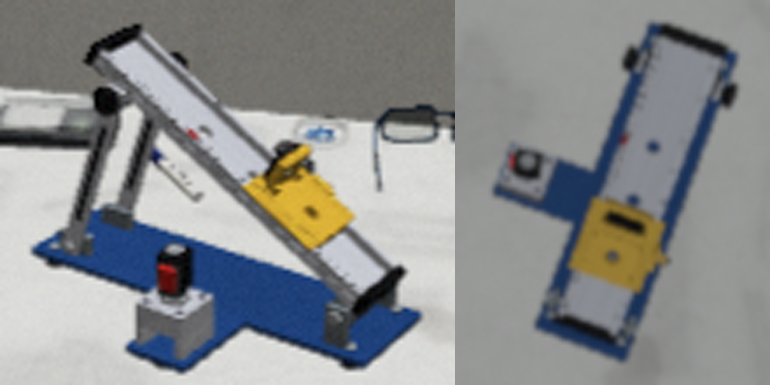

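```bash
python3 - <<'E'
from h import *
s=load('side0');t=load('top0')
T=lambda u,v:((u-455+.5)/3.5-.5+215,(v+.5)/3.5-.5+145)
S=lambda u,v:((u+.5)/3.5-.5+195,(v+.5)/3.5-.5+125)
M=np.array([[-.18,.052],[-.18,-.052],[.18,-.052],[.18,.052]])
def fit(W):
    m=M-M.mean(0);w=W-W.mean(0);a=np.arctan2((m[:,0]*w[:,1]-m[:,1]*w[:,0]).sum(),(m*w).sum())
    r=np.array([[np.cos(a),-np.sin(a)],[np.sin(a),np.cos(a)]]); return W.mean(0),a,np.linalg.norm(W-W.mean(0)-m@r.T,axis=1)
for n,c,f,P in(('top',t,T,[(536,325),(628,360),(737,50),(655,22)]),('side',s,S,[(345,365),(422,317),(95,209),(33,250)])):
    W=np.array([onz(c,*f(*p),.016)[:2] for p in P]); print(n,*[np.round(x,4) for x in fit(W)])
for n,a,b in(('hole',(312,211),(612,256)),('red',(193,133),(624,139)),('pintop',(174,245),(529,160)),('tophole',(206,130),(653,147))):
    p,e=tri(s,S(*a),t,T(*b)); print(n,p.round(4),e.round(4))
# yellow mask, blue mask check
for n,c in(('top',t),('side',s)):
    h=cv2.cvtColor(c['image'],cv2.COLOR_RGB2HSV); m=cv2.inRange(h,(18,120,60),(32,255,255)); k,l,st,ce=cv2.connectedComponentsWithStats(m); i=st[1:,4].argmax()+1; print(n,st[i],ce[i])
E
```

```text
top [ 0.5608 -0.11  ] -0.3847 [0.0016 0.0014 0.0046 0.0054]
side [ 0.5631 -0.1009] -0.4107 [0.0098 0.004  0.0011 0.0075]
hole [ 0.4741 -0.0728  0.1108] 0.0003
red [ 0.582  -0.0854  0.1674] 0.0007
pintop [0.576  0.0085 0.1067] 0.0016
tophole [ 0.5758 -0.1142  0.1585] 0.0008
top [248 202  27  26 424] [261.04009434 214.63915094]
side [264 167  32  29 459] [280.21568627 181.81045752]
```

The measurements agree: hole to top hole is 110 mm level and 48 mm up (expected 111 and 48), yaw is about -0.387, and the pin is 115 mm left. First move goes above the stop's plate, with the tool's y along the incline's y.

```bash
cat >> h.py <<'E'
YAW=-.387
def go(P,z_is_grasp=True,yaw=YAW):
    """print tool-frame units to bring grasp point to P, tool y along incline y"""
    s=status.observe(); A=R.from_rotvec(s['ee_rot']).as_matrix(); g=s['tool_pos']+A[:,2]*ctrl.grasp_offset
    d=A.T@(np.array(P)-g)
    a=np.arctan2(A[1,1],A[0,1]); want=yaw+np.pi/2
    r=(want-a+np.pi/2)%np.pi-np.pi/2
    print('t',round(s['time'],2),'grasp',g.round(4),'zaxis',A[:,2].round(4),'units',(d/.12).round(4),'roll units(tool z down)',round(-r/2/np.pi,4),'deg',round(np.degrees(-r),2),'q7',s['qpos'][6].round(3),'F',s['contact_force'].round(2),'w',s['grip_width'].round(4),round(s['grip_force'],1))
    return A
E
python3 - <<'E'
from h import *
A=go([.4957,-.0816,.25]);print(A.round(3))
E
```

```text
Traceback (most recent call last):
  File "h.py", line 26, in go
    print('t',round(s['time'],2),'grasp',g.round(4),'zaxis',A[:,2].round(4),'units',(d/.12).round(4),'roll units(tool z down)',round(-r/2/np.pi,4),'deg',round(np.degrees(-r),2),'q7',s['qpos'][6].round(3),'F',s['contact_force'].round(2),'w',s['grip_width'].round(4),round(s['grip_force'],1))
                                                                                                                                                                                                                                                ^^^^^^^^^^^^^^^^^^^^^
AttributeError: 'float' object has no attribute 'round'
```

```bash
sed -i "s/s\['grip_width'\].round(4)/round(s['grip_width'],4)/" h.py
python3 - <<'E'
from h import *
A=go([.4957,-.0816,.25]);print(A.round(3))
E
```

```text
t 0.1 grasp [0.2706 0.5904 0.2492] zaxis [-5.0e-04 -1.4e-03 -1.0e+00] units [-4.0379e+00 -4.3098e+00  4.0000e-04] roll units(tool z down) -0.0068 deg -2.44 q7 -0.071 F [-0.52 -0.52  0.46] w 0.0855 0.0
[[-0.909  0.417 -0.001]
 [ 0.417  0.909 -0.001]
 [-0.    -0.002 -1.   ]]
```

Call:
apply_moves(plan=[-0.2,-0.34,0,0,-0.5,-0.67,0,0,-0.8,-1,0,-0.0068], hand=0.4)

```text
time: 0.4
tool_pos: [0.3059, 0.4468, 0.4042]
ee_rot: [-0.601, -3.083, 0.001]
contact_force: [1.3, -0.3, 0.3]
grip_width: 0.0599
grip_force: 0.0
```

Call:
apply_moves(plan=[-0.26,-0.3,0,0,-0.53,-0.6,0,0,-0.8,-0.9,0,0])

```text
time: 0.7
tool_pos: [0.3543, 0.3102, 0.4045]
ee_rot: [-0.604, -3.083, 0.0]
contact_force: [1.0, 0.0, -0.4]
grip_width: 0.0597
grip_force: 0.0
```

Call:
apply_moves(plan=[-0.26,-0.3,0,0,-0.53,-0.6,0,0,-0.8,-0.9,0,0])

```text
time: 1.0
tool_pos: [0.4024, 0.174, 0.4047]
ee_rot: [0.604, 3.083, 0.0]
contact_force: [1.3, 1.3, 1.0]
grip_width: 0.0598
grip_force: 0.0
```

Call:
apply_moves(plan=[-0.26,-0.3,0,0,-0.53,-0.6,0,0,-0.8,-0.8,0,0])

```text
time: 1.3
tool_pos: [0.4546, 0.0479, 0.4046]
ee_rot: [-0.607, -3.082, 0.001]
contact_force: [1.2, 1.0, -0.5]
grip_width: 0.0599
grip_force: 0.0
```

```bash
python3 - <<'E'
from h import *
A=go([.4957,-.0816,.25]);print(A.round(3))
E
```

```text
t 1.3 grasp [0.4545 0.0478 0.2499] zaxis [-7.e-04 -3.e-04 -1.e+00] units [-7.264e-01 -8.679e-01 -3.000e-04] roll units(tool z down) -0.0003 deg -0.1 q7 1.047 F [ 1.22  1.05 -0.48] w 0.0599 0.0
[[-0.925  0.379 -0.001]
 [ 0.379  0.925 -0.   ]
 [ 0.    -0.001 -1.   ]]
```

Call:
apply_moves(plan=[-0.26,-0.3,0,0,-0.5,-0.6,0,0,-0.726,-0.868,0,0,-0.726,-0.868,0,0])

```text
time: 1.7
tool_pos: [0.4967, -0.0844, 0.4048]
ee_rot: [0.617, 3.079, -0.005]
contact_force: [0.8, -0.6, -0.3]
grip_width: 0.0597
grip_force: 0.0
```

```bash
python3 - <<'E'
from h import *
go([.4957,-.0816,.1555])
s=snap('side','side1.png');t=snap('top','top1.png')
a=cv2.resize(s['image'][60:235,195:325],None,fx=3,fy=3,interpolation=cv2.INTER_CUBIC); b=cv2.resize(t['image'][145:255,205:305],None,fx=4,fy=4,interpolation=cv2.INTER_CUBIC)
b=np.vstack([b,np.zeros((525-440,400,3),np.uint8)])
cv2.imwrite('pics/crop1.png',np.hstack([a,b])[:,:,::-1]);print(a.shape,b.shape)
E
```

```text
t 1.7 grasp [ 0.4969 -0.085   0.2501] zaxis [ 0.0011 -0.0034 -1.    ] units [0.0216 0.0242 0.7886] roll units(tool z down) -0.0014 deg -0.5 q7 1.368 F [ 0.8  -0.57 -0.26] w 0.0597 0.0
(525, 390, 3) (525, 400, 3)
```

View pics/crop1.png

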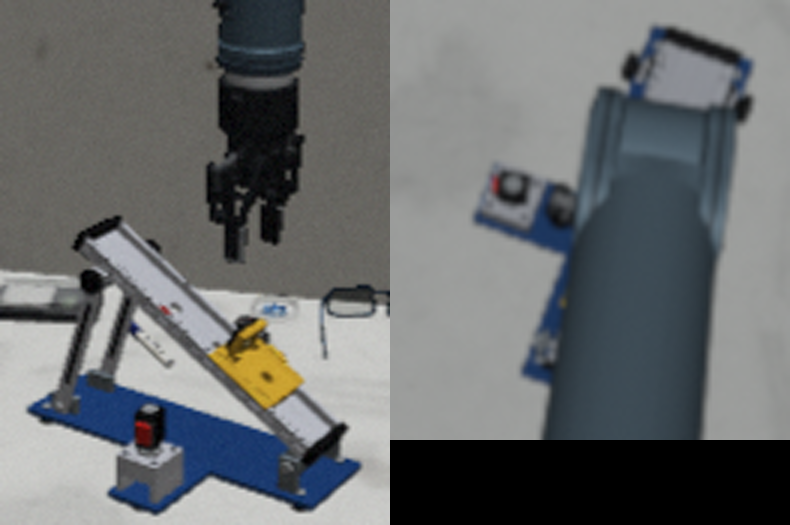

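Side picture: the gripper hangs above the stop plate (crop (250,330)) with fingertips at about (252,251). The top view is blocked by the arm there. The red button faces roughly the incline's +y. Now descending.

Call:
apply_moves(plan=[0.02,0.024,0.3,-0.001,0.02,0.024,0.55,-0.001,0.02,0.024,0.76,-0.001,0.02,0.024,0.76,-0.001,0.02,0.024,0.76,-0.001])

```text
time: 2.3
tool_pos: [0.4951, -0.0737, 0.3138]
ee_rot: [-0.592, -3.085, -0.001]
contact_force: [-0.5, -0.7, 0.2]
grip_width: 0.0598
grip_force: 0.0
```

```bash
python3 - <<'E'
from h import *
go([.4957,-.0816,.158])
s=snap('side','side2.png')
cv2.imwrite('pics/crop2.png',cv2.resize(s['image'][100:235,195:325],None,fx=4,fy=4,interpolation=cv2.INTER_CUBIC)[:,:,::-1])
E
```

```text
t 2.3 grasp [ 0.495  -0.0736  0.1591] zaxis [-7.e-04  6.e-04 -1.e+00] units [-0.0298 -0.0597  0.0092] roll units(tool z down) 0.0013 deg 0.46 q7 1.421 F [-0.51 -0.68  0.16] w 0.0598 0.0
```

View pics/crop2.png

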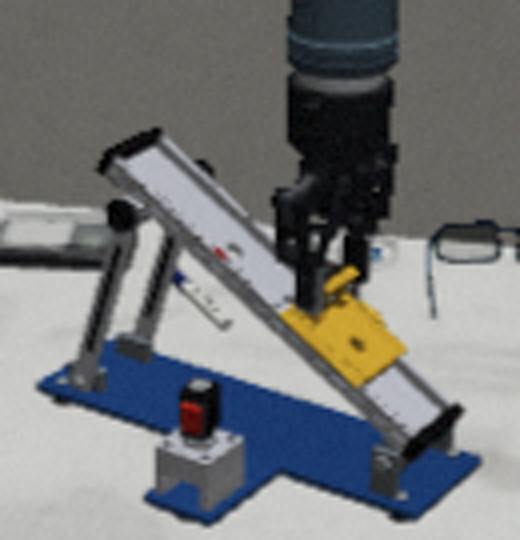

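The fingers straddle the plate, 7 mm off in y by the measured pose. I'll correct that, let it settle and close.

Call:
apply_moves(plan=[-0.03,-0.06,0,0.001,-0.03,-0.06,0,0.001,-0.03,-0.06,0,0.001])

```text
time: 2.65
tool_pos: [0.496, -0.0833, 0.3143]
ee_rot: [0.605, 3.081, 0.0]
contact_force: [0.1, 0.1, -0.7]
grip_width: 0.0598
grip_force: 0.0
```

Call:
apply_moves(plan=[0,0,0,0,0,0,0,0,0,0,0,0,0,0,0,0,0,0,0,0], hand=-0.1, squeeze=30)

```text
time: 3.15
tool_pos: [0.4959, -0.0822, 0.3139]
ee_rot: [-0.603, -3.083, -0.002]
contact_force: [-2.3, 1.9, 5.5]
grip_width: 0.0431
grip_force: 31.0
```

```bash
python3 - <<'E'
from h import *
go([.4957,-.0816,.158])
E
```

```text
t 3.15 grasp [ 0.4959 -0.0821  0.1592] zaxis [-0.     0.001 -1.   ] units [0.0029 0.0032 0.0103] roll units(tool z down) 0.0002 deg 0.06 q7 1.434 F [-2.28  1.95  5.47] w 0.0431 31.0
```

Call:
apply_moves(plan=[-0.06,0,-0.035,0,-0.12,0,-0.069,0,-0.18,0,-0.104,0,-0.24,0,-0.139,0,-0.3,0,-0.173,0,-0.36,0,-0.208,0,-0.4,0,-0.231,0,-0.4,0,-0.231,0])

```text
time: 3.95
tool_pos: [0.5407, -0.1005, 0.3418]
ee_rot: [-0.603, -3.082, -0.002]
contact_force: [-3.5, 4.0, 6.1]
grip_width: 0.0427
grip_force: 32.4
```

```bash
python3 - <<'E'
from h import *
go([.4959+.12*.802,-.0821-.12*.327,.1592+.06])
E
```

```text
t 3.95 grasp [ 0.5406 -0.1003  0.1871] zaxis [-0.001   0.0013 -1.    ] units [-4.638e-01 -3.000e-04 -2.683e-01] roll units(tool z down) 0.0001 deg 0.05 q7 1.452 F [-3.52  4.04  6.06] w 0.0427 32.4
```

Call:
apply_moves(plan=[-0.08,0,-0.046,0,-0.16,0,-0.092,0,-0.24,0,-0.139,0,-0.32,0,-0.185,0,-0.4,0,-0.231,0,-0.47,0,-0.271,0,-0.47,0,-0.271,0,-0.47,0,-0.271,0])

```text
time: 4.75
tool_pos: [0.5932, -0.1219, 0.3747]
ee_rot: [0.603, 3.083, 0.002]
contact_force: [-1.1, 2.9, 5.5]
grip_width: 0.0428
grip_force: 32.4
```

```bash
python3 - <<'E'
from h import *
go([.4959+.12*.802,-.0821-.12*.327,.1592+.06])
E
```

```text
t 4.75 grasp [ 0.5934 -0.1218  0.22  ] zaxis [ 9.e-04  8.e-04 -1.e+00] units [ 0.0108 -0.0006  0.0069] roll units(tool z down) 0.0001 deg 0.05 q7 1.472 F [-1.09  2.9   5.52] w 0.0428 32.4
```

Call:
apply_moves(plan=[0.005,0,0.003,0,0.005,0,0.003,0,0.005,0,0.003,0,0.005,0,0.003,0,0.005,0,0.003,0], hand=0.4)

```text
time: 5.25
tool_pos: [0.5919, -0.1222, 0.3733]
ee_rot: [0.604, 3.083, -0.0]
contact_force: [-0.7, -0.4, 0.8]
grip_width: 0.0597
grip_force: 0.0
```

Call:
apply_moves(plan=[0,0,-0.3,0,0,0,-0.5,0,0,0,-0.5,0,0,0,-0.5,0])

```text
time: 5.65
tool_pos: [0.5919, -0.1221, 0.4336]
ee_rot: [0.604, 3.082, 0.0]
contact_force: [-0.4, -0.3, -0.8]
grip_width: 0.0598
grip_force: 0.0
```

```bash
python3 - <<'E'
from h import *
go([.576,.0085,.25])
s=snap('side','side3.png')
s0=load('side0')
def hole(c,box):
    h=cv2.cvtColor(c['image'],cv2.COLOR_RGB2HSV); m=cv2.inRange(h,(18,120,60),(32,255,255)); k,l,st,ce=cv2.connectedComponentsWithStats(m); i=st[1:,4].argmax()+1; return st[i],ce[i]
h=np.array([.4741,-.0728,.1108]);print(hole(s0,0),hole(s,0)); d=np.array([.802,-.327,.5])
print(proj(s0,h),proj(s,h+.12*d),proj(s,h+.116*d))
a=cv2.resize(s['image'][100:235,195:325],None,fx=4,fy=4,interpolation=cv2.INTER_CUBIC)
cv2.imwrite('pics/crop3.png',a[:,:,::-1])
E
```

```text
t 5.65 grasp [ 0.5921 -0.1221  0.2789] zaxis [ 9.e-04 -0.e+00 -1.e+00] units [0.535  0.9573 0.241 ] roll units(tool z down) -0.0 deg -0.0 q7 1.451 F [-0.43 -0.3  -0.84] w 0.0598 0.0
(array([264, 167,  32,  29, 459], dtype=int32), array([280.21568627, 181.81045752])) (array([236, 141,  32,  28, 449], dtype=int32), array([251.95100223, 155.55233853]))
[283.74104941 184.92016961] [255.2747715  158.53936303] [256.20909998 159.4053299 ]
```

View pics/crop3.png

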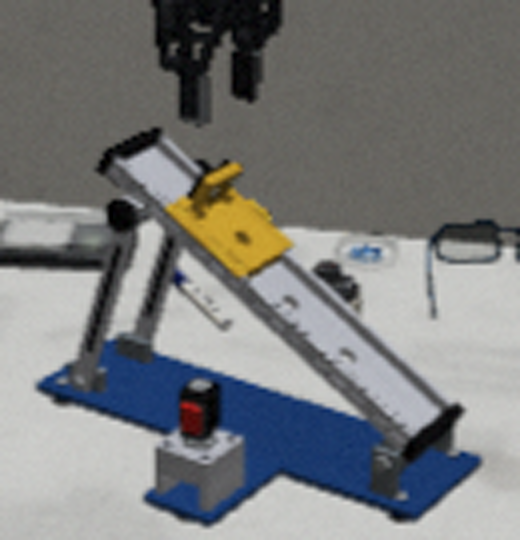

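Stop is at the top (the yellow patch moved (-28.3,-26.3) px against (-28.5,-26.4) predicted). Next is the button's direction on the pin.

```bash
python3 - <<'E'
from h import *
s=load('side3');s0=load('side0');t0=load('top0')
def red(c,c0,r):
    x0,x1,y0,y1=r; im=c['image'][y0:y1,x0:x1].astype(int); m=(im[:,:,0]>im[:,:,1]+40)&(im[:,:,0]>im[:,:,2]+40); v,u=np.nonzero(m)
    w=(im[:,:,0]-im[:,:,1])[v,u]; return (np.average(u,weights=w)+x0,np.average(v,weights=w)+y0,len(u))
def dark(c,r):
    x0,x1,y0,y1=r; im=c['image'][y0:y1,x0:x1]; v,u=np.nonzero(im.max(2)<70); return u.mean()+x0,v.mean()+y0,len(u),u.min()+x0,u.max()+x0,v.min()+y0,v.max()+y0
rs=red(s0,0,(230,260,190,225)); rt=red(t0,0,(225,245,180,200)); print(rs,rt)
print('button',tri(s0,rs[:2],t0,rt[:2]))
print('dark',dark(s0,(236,254,190,212)),dark(t0,(228,246,180,200)))
d=dark(t0,(228,246,180,200)); print('top',onz(t0,d[0],d[1],.102))
for P in([.576,.0095,.102],[.576,.0095,.083]): print(proj(s0,P),proj(t0,P))
E
```

```text
(np.float64(242.3753185293047), np.float64(203.3560247542774), 36) (np.float64(231.0), np.float64(190.55020080321285), 4)
button (array([0.57863644, 0.02567661, 0.08688104]), np.float64(4.6918073258135595e-05))
dark (np.float64(245.27906976744185), np.float64(202.2325581395349), 86, np.int64(240), np.int64(249), np.int64(196), np.int64(209)) (np.float64(235.1818181818182), np.float64(192.24242424242425), 33, np.int64(232), np.int64(239), np.int64(188), np.int64(195))
top [0.56922536 0.01069538 0.102     ]
[244.53428502 196.29149166] [235.47429952 190.37149168]
[244.51553251 202.05958498] [235.50696315 191.35856586]
```

Call:
apply_moves(plan=[0.18,0.3,0,0,0.36,0.65,0,0,0.56,0.96,0.24,0,0.56,0.96,0.24,0,0.56,0.96,0.24,0])

```text
time: 6.2
tool_pos: [0.5724, 0.0114, 0.4027]
ee_rot: [-0.599, -3.08, 0.002]
contact_force: [-0.4, -0.7, 0.2]
grip_width: 0.06
grip_force: 0.0
```

```bash
python3 - <<'E'
from h import *
go([.573,.010,.083])
E
```

```text
t 6.2 grasp [0.5718 0.0113 0.248 ] zaxis [-3.9e-03 -3.0e-04 -1.0e+00] units [-0.0185 -0.004   1.3748] roll units(tool z down) 0.0005 deg 0.18 q7 1.214 F [-0.4  -0.72  0.19] w 0.06 0.0
```

Call:
apply_moves(plan=[0,0,0.3,0,0,0,0.6,0,0,0,0.9,0,0,0,1,0,0,0,1,0,0,0,1,0])

```text
time: 6.8
tool_pos: [0.574, 0.0091, 0.2859]
ee_rot: [0.606, 3.081, 0.0]
contact_force: [-0.3, 0.1, -0.1]
grip_width: 0.0596
grip_force: 0.0
```

```bash
python3 - <<'E'
from h import *
go([.573,.010,.083])
s=snap('side','side4.png');t=snap('top','top4.png')
a=cv2.resize(s['image'][120:235,205:305],None,fx=4,fy=4,interpolation=cv2.INTER_CUBIC);b=cv2.resize(t['image'][150:250,205:305],None,fx=4,fy=4,interpolation=cv2.INTER_CUBIC)
cv2.imwrite('pics/crop4.png',np.hstack([a[:400],b])[:,:,::-1])
E
```

```text
t 6.8 grasp [0.5743 0.009  0.1312] zaxis [ 1.9e-03 -3.0e-04 -1.0e+00] units [0.0138 0.0033 0.4016] roll units(tool z down) -0.0002 deg -0.07 q7 1.262 F [-0.29  0.12 -0.1 ] w 0.0596 0.0
```

View pics/crop4.png

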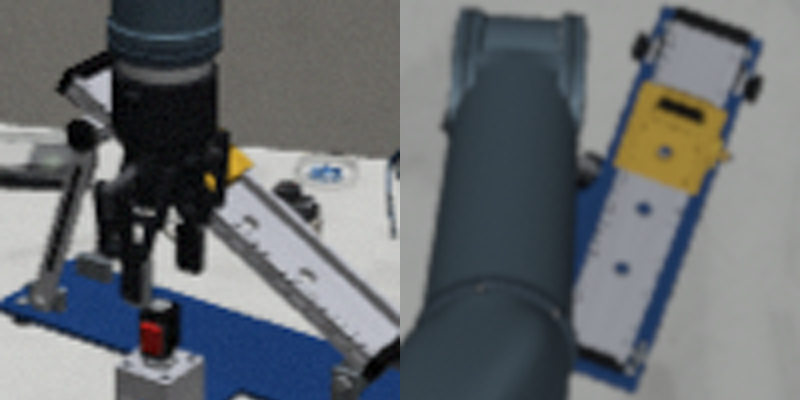

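The fingers straddle the head: fingertips at crop (138,300) and (190,268), head at (160,318). In the top view the stop hole is at crop (664,152). Descending and closing.

Call:
apply_moves(plan=[0.01,0.003,0.2,0,0.01,0.003,0.4,0,0.01,0.003,0.4,0,0.01,0.003,0.4,0])

```text
time: 7.3
tool_pos: [0.5727, 0.0106, 0.2378]
ee_rot: [0.604, 3.082, 0.0]
contact_force: [0.1, -0.8, -0.3]
grip_width: 0.06
grip_force: 0.0
```

Call:
apply_moves(plan=[0,0,0,0,0,0,0,0,0,0,0,0,0,0,0,0,0,0,0,0,0,0,0,0], hand=-0.5, squeeze=25)

```text
time: 7.9
tool_pos: [0.5731, 0.0104, 0.2385]
ee_rot: [0.604, 3.08, 0.001]
contact_force: [-0.7, -0.4, 6.8]
grip_width: 0.0317
grip_force: 23.9
```

```bash
python3 - <<'E'
from h import *
go([.573,.010,.083])
t=load('top4'); print(onz(t,270.6,187.6,.1708))
E
```

```text
t 7.9 grasp [0.5736 0.0104 0.0838] zaxis [ 0.003 -0.    -1.   ] units [ 0.0033 -0.0047  0.0063] roll units(tool z down) -0.0001 deg -0.02 q7 1.281 F [-0.72 -0.38  6.78] w 0.0317 23.9
[ 0.56968768 -0.11106466  0.1708    ]
```

Call:
apply_moves(plan=[0,0,0,0,0,0,0,0,0,0,0,0,0,0,0,0], hand=-1, squeeze=45)

```text
time: 8.3
tool_pos: [0.5731, 0.0104, 0.2385]
ee_rot: [0.604, 3.08, 0.001]
contact_force: [-1.3, -0.7, 7.1]
grip_width: 0.0314
grip_force: 42.3
```

```bash
python3 - <<'E'
from h import *
go([.573,.010,.083])
s=snap('side','side5.png')
cv2.imwrite('pics/crop5.png',cv2.resize(s['image'][150:230,205:295],None,fx=6,fy=6,interpolation=cv2.INTER_CUBIC)[:,:,::-1])
E
```

```text
t 8.3 grasp [0.5736 0.0104 0.0838] zaxis [ 0.003 -0.    -1.   ] units [ 0.0033 -0.0046  0.007 ] roll units(tool z down) -0.0 deg -0.02 q7 1.281 F [-1.31 -0.66  7.13] w 0.0314 42.3
```

At 42 N the width stays 31.4 mm instead of 29, so the pin must be turned about 8° against the grip, as the button's measured direction hinted. Re-gripping with a roll.

Call:
apply_moves(plan=[0,0,0,0,0,0,0,0,0,0,0,-0.012,0,0,0,-0.024,0,0,0,-0.024], hand=0.1)

```text
time: 8.85
tool_pos: [0.5722, 0.0106, 0.2367]
ee_rot: [-0.369, -3.12, -0.0]
contact_force: [-0.0, 0.3, 0.4]
grip_width: 0.047
grip_force: 0.0
```

Call:
apply_moves(plan=[0,0,0,0,0,0,0,0,0,0,0,0,0,0,0,0,0,0,0,0,0,0,0,0], hand=-1, squeeze=25)

```text
time: 9.45
tool_pos: [0.5724, 0.0105, 0.2369]
ee_rot: [0.371, 3.119, -0.0]
contact_force: [-1.3, -1.1, 5.8]
grip_width: 0.029
grip_force: 25.3
```

Width is now 29.0 mm, so the button is flush. I'll turn back to the incline's yaw and draw up 27 mm, leaving only the nose in the bracket. Tool tilt isn't available, so I'll lean the pin 30° in the grip against the bracket hole's rim.

Call:
apply_moves(plan=[0,0,0,0.012,0,0,0,0.0238,0,0,-0.08,0.0238,0,0,-0.16,0.0238,0,0,-0.225,0.0238,0,0,-0.225,0.0238,0,0,-0.225,0.0238])

```text
time: 10.15
tool_pos: [0.5721, 0.0108, 0.2638]
ee_rot: [0.601, 3.083, 0.0]
contact_force: [-0.9, -0.5, -1.0]
grip_width: 0.0287
grip_force: 25.2
```

```bash
python3 - <<'E'
from h import *
go([.573,.010,.083])
s=snap('side','side6.png')
cv2.imwrite('pics/crop6.png',cv2.resize(s['image'][150:230,205:295],None,fx=6,fy=6,interpolation=cv2.INTER_CUBIC)[:,:,::-1])
E
```

```text
t 10.15 grasp [0.5721 0.0108 0.1091] zaxis [ 2.e-04  2.e-04 -1.e+00] units [-0.0091 -0.0038  0.2175] roll units(tool z down) 0.0003 deg 0.1 q7 1.271 F [-0.93 -0.52 -1.02] w 0.0287 25.2
```

View pics/crop6.png

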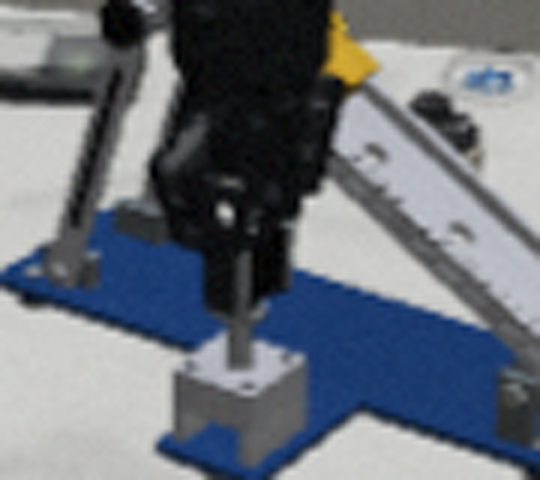

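The pin is drawn up with only the nose in the bracket (shank at crop (240,330)). Now leaning it toward the low end with a light grip.

Call:
apply_moves(plan=[0.02,0,-0.008,0,0.04,0,-0.007,0,0.06,0,-0.004,0,0.08,0,-0.001,0,0.1,0,0.003,0,0.118,0,0.0075,0,0.118,0,0.0075,0], squeeze=20)

```text
time: 10.9
tool_pos: [0.5589, 0.0164, 0.2628]
ee_rot: [-0.602, -3.083, -0.0]
contact_force: [3.5, -0.5, 2.5]
grip_width: 0.0287
grip_force: 20.6
```

```bash
python3 - <<'E'
from h import *
go([.573,.010,.083])
s=snap('side','side7.png')
cv2.imwrite('pics/crop7.png',cv2.resize(s['image'][150:230,205:295],None,fx=6,fy=6,interpolation=cv2.INTER_CUBIC)[:,:,::-1])
E
```

```text
t 10.9 grasp [0.5589 0.0164 0.1081] zaxis [-0.e+00  3.e-04 -1.e+00] units [-0.1291 -0.0054  0.2089] roll units(tool z down) 0.0003 deg 0.09 q7 1.261 F [ 3.5  -0.49  2.54] w 0.0287 20.6
```

View pics/crop7.png

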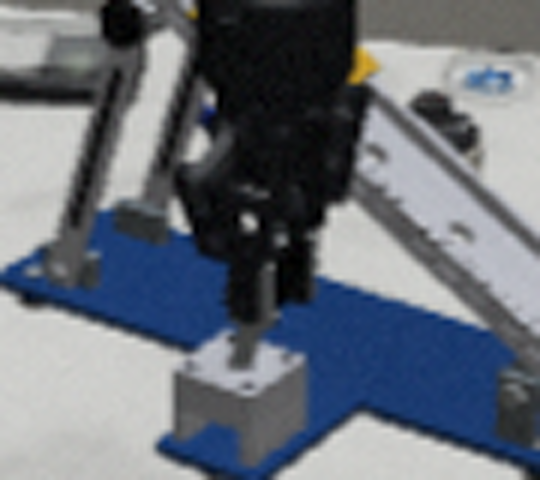

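The pin is leaning about 15° in the grip (shank from crop (242,360) to (262,315)). Continuing to 30°.

Call:
apply_moves(plan=[0.02,0,0.006,0,0.04,0,0.013,0,0.06,0,0.021,0,0.08,0,0.028,0,0.1,0,0.037,0,0.118,0,0.047,0,0.118,0,0.047,0])

```text
time: 11.65
tool_pos: [0.5455, 0.0217, 0.2567]
ee_rot: [-0.601, -3.082, 0.0]
contact_force: [2.9, -0.1, 1.5]
grip_width: 0.0286
grip_force: 20.6
```

```bash
python3 - <<'E'
from h import *
go([.573,.010,.083])
E
```

```text
t 11.65 grasp [0.5453 0.0217 0.102 ] zaxis [-1.e-03  2.e-04 -1.e+00] units [-0.2507 -0.0038  0.1584] roll units(tool z down) 0.0003 deg 0.09 q7 1.253 F [ 2.9  -0.15  1.53] w 0.0286 20.6
```

Call:
apply_moves(plan=[0.05,0,-0.087,0,0.1,0,-0.2,0,0.1,0,-0.5,0,0.1,0,-0.8,0,0.1,0,-1,0,0.1,0,-1,0,0.1,0,-1,0], squeeze=40)

```text
time: 12.35
tool_pos: [0.5338, 0.0261, 0.377]
ee_rot: [-0.601, -3.082, -0.0]
contact_force: [-0.1, 0.1, -1.9]
grip_width: 0.0286
grip_force: 44.7
```

```bash
python3 - <<'E'
from h import *
go([.5367,-.0981,.2332])
s=snap('side','side8.png');t=snap('top','top8.png')
cv2.imwrite('pics/crop8.png',cv2.resize(s['image'][110:210,205:305],None,fx=6,fy=6,interpolation=cv2.INTER_CUBIC)[:,:,::-1])
E
```

```text
t 12.35 grasp [0.5336 0.0262 0.2223] zaxis [-1.4e-03  4.0e-04 -1.0e+00] units [-0.4131 -0.9499 -0.0911] roll units(tool z down) 0.0002 deg 0.09 q7 1.183 F [-0.06  0.14 -1.91] w 0.0286 44.7
```

View pics/crop8.png

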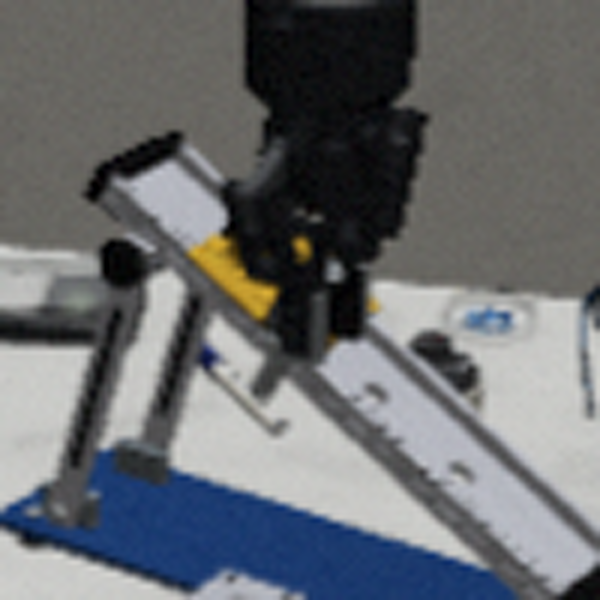

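The pin hangs leaning as wanted, shank visible from crop (280,362) to the tip at (262,397). Checking that tip against the prediction.

```bash
python3 - <<'E'
from h import *
s=load('side8'); g=np.array([.5336,.0262,.2223]); h=np.array([.926,-.3774,0])
f=lambda p:((p-np.array([205,110])+.5)*6-.5).round(1)
for th in(24,27,30,33,36):
    n=-np.sin(np.radians(th))*h+np.array([0,0,np.cos(np.radians(th))]); print(th,f(proj(s,g-.030*n)),f(proj(s,g-.062*n)))
E
```

```text
24 [299.9 361.4] [276.2 411.4]
27 [297.4 359.4] [271.1 407.2]
30 [294.9 357.2] [266.1 402.7]
33 [292.6 354.9] [261.3 398. ]
36 [290.3 352.5] [256.6 393.1]
```

Tip matches a lean of about 32°. Traversing to a standoff on the hole's axis.

Call:
apply_moves(plan=[0,0,-0.25,0,-0.1,-0.3,-0.25,0,-0.25,-0.65,-0.25,0,-0.4,-0.95,-0.25,0,-0.4,-0.95,-0.25,0,-0.4,-0.95,-0.09,0,-0.4,-0.95,-0.09,0,-0.4,-0.95,-0.09,0])

```text
time: 13.25
tool_pos: [0.536, -0.0972, 0.3869]
ee_rot: [-0.601, -3.081, 0.0]
contact_force: [-0.6, -0.1, -1.1]
grip_width: 0.0289
grip_force: 44.6
```

```bash
python3 - <<'E'
from h import *
go([.5367,-.0981,.2332])
s=snap('side','side9.png')
cv2.imwrite('pics/crop9.png',cv2.resize(s['image'][110:190,215:305],None,fx=8,fy=7,interpolation=cv2.INTER_CUBIC)[:,:,::-1])
g=np.array([.570,-.1117,.1708]); print((proj(s,g)-[215,110])*[8,7])
E
```

```text
t 13.25 grasp [ 0.5355 -0.0971  0.2322] zaxis [-3.e-03  3.e-04 -1.e+00] units [-0.012  -0.0038 -0.0083] roll units(tool z down) 0.0003 deg 0.11 q7 1.431 F [-0.57 -0.12 -1.09] w 0.0289 44.6
[322.88987779 340.1464499 ]
```

View pics/crop9.png

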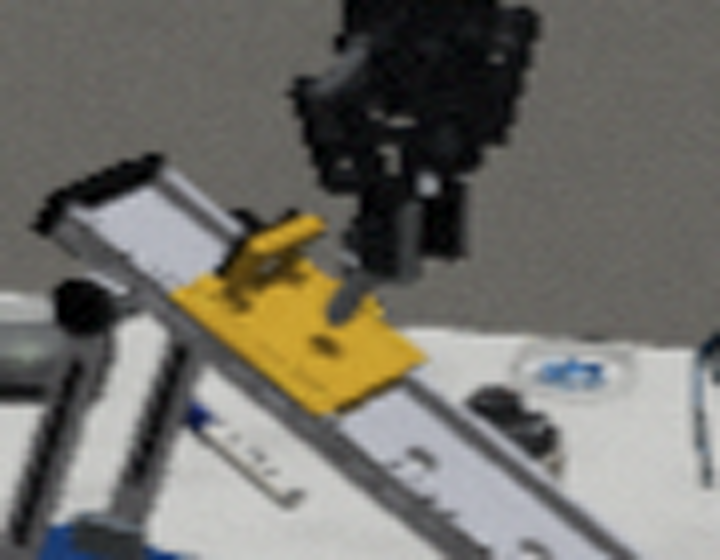

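The tip at crop (337,322) stands about 9 mm off the hole at (326,347), near its axis and about 1 mm downslope. Advancing along the axis in small steps, watching the force.

Call:
apply_moves(plan=[-0.025,0,0.03,0,-0.042,0,0.06,0,-0.056,0,0.085,0,-0.071,0,0.108,0,-0.071,0,0.108,0], squeeze=25)

```text
time: 13.8
tool_pos: [0.5434, -0.1005, 0.3764]
ee_rot: [-0.601, -3.079, -0.003]
contact_force: [-13.4, 5.1, 20.7]
grip_width: 0.0287
grip_force: 47.5
```

```bash
cat >> h.py <<'E'
def rel():
    s=status.observe(); A=R.from_rotvec(s['ee_rot']).as_matrix(); g=s['tool_pos']+A[:,2]*ctrl.grasp_offset
    h=np.array([.926,-.3774,0]); u=h*.866+[0,0,.5]; n=-h*.5+[0,0,.866]; y=np.array([.3774,.926,0]); B=np.array([u,y,n])
    print('head rel hole (mm)',(B@(g-[.570,-.1117,.1708])*1000).round(1),'F u,y,n',(B@s['contact_force']).round(1),'w',s['grip_width'],'t',s['time'])
E
python3 -c "
from h import *
rel()"
```

```text
head rel hole (mm) [-0.1  0.4 58.9] F u,y,n [-2.1 -0.3 25.1] w 0.02871637382367084 t 13.8
```

The nose met the rim (25 N along the axis), so I'll back off and measure tip and hole by masks. I've now viewed 11 pictures, one over the limit, so I won't view any more.

Call:
apply_moves(plan=[0.02,0,-0.035,0,0.03,0,-0.052,0,0.03,0,-0.052,0])

```text
time: 14.1
tool_pos: [0.5411, -0.0996, 0.3813]
ee_rot: [0.602, 3.083, -0.0]
contact_force: [0.5, -0.9, -0.1]
grip_width: 0.0283
grip_force: 44.7
```

```bash
python3 - <<'E'
from h import *
rel()
s=snap('side','side10.png');t=snap('top','top10.png')
H=np.array([.570,-.1117,.1708]); hx=np.array([.926,-.3774,0]);u=hx*.866+[0,0,.5];n=-hx*.5+[0,0,.866]
st=status.observe();A=R.from_rotvec(st['ee_rot']).as_matrix();g=st['tool_pos']+A[:,2]*ctrl.grasp_offset
print('pred hole',proj(s,H),'tip30',proj(s,g-.062*n),'shank mid',proj(s,g-.045*n),'1mm u',proj(s,H+.001*u)-proj(s,H),'1mm n',proj(s,H+.001*n)-proj(s,H),'1mm y',proj(s,H+.001*np.array([.3774,.926,0]))-proj(s,H))
for nm,c in(('side3',load('side3')),('now',s)):
    hsv=cv2.cvtColor(c['image'],cv2.COLOR_RGB2HSV); y=cv2.inRange(hsv,(15,100,60),(35,255,255))
    # hole: darkness weighted centroid round predicted place
    p=proj(c,H); r=4; x0,y0=np.round(p).astype(int)-r
    v=c['image'][y0:y0+2*r+1,x0:x0+2*r+1].max(2).astype(float); w=np.clip(np.percentile(v,60)-30-v,0,None); vv,uu=np.mgrid[0:2*r+1,0:2*r+1]
    print(nm,'hole',(w*uu).sum()/w.sum()+x0,(w*vv).sum()/w.sum()+y0); print(v.astype(int))
p=proj(s,g-.058*n);x0,y0=np.round(p).astype(int)-[6,7]
print('sat around tip from',x0,y0);print(cv2.cvtColor(s['image'],cv2.COLOR_RGB2HSV)[y0:y0+15,x0:x0+13,1])
E
```

```text
head rel hole (mm) [ 0.8  0.3 63.9] F u,y,n [ 0.6 -0.6 -0.5] w 0.028274135040847633 t 14.1
pred hole [255.36123472 158.59234999] tip30 [255.424009   158.11889382] shank mid [257.82033893 154.27189254] 1mm u [-0.23348004 -0.21638463] 1mm n [ 0.13984595 -0.2243408 ] 1mm y [-0.18300468  0.10527716]
side3 hole 255.17558886509636 158.93790149892934
[[203 200 203 203 202 202 202 200 196]
 [205 200 207 202 201 201 200 204 203]
 [203 199 196 183 181 191 200 203 201]
 [200 202 173 107 105 148 195 201 201]
 [198 200 184 127  91 105 161 197 201]
 [202 199 192 162 129 117 151 193 200]
 [200 200 199 200 193 175 184 200 198]
 [190 183 197 201 201 204 201 203 203]
 [184 174 185 197 200 199 202 202 204]]
now hole 255.28484848484848 156.94166666666666
[[201 201 171  87  65  60 103 171 195]
 [203 204 171  77  64  74 152 204 206]
 [203 202 179 113  80 130 182 204 203]
 [202 202 184 135 128 167 190 202 205]
 [205 202 185 132  93 101 155 197 201]
 [201 201 201 182 131 105 134 183 202]
 [201 198 201 202 188 159 168 191 202]
 [192 188 197 201 203 203 204 204 202]
 [186 178 183 201 203 204 201 205 203]]
sat around tip from 250 150
[[201 205 201 199 195 189 133   8   9  11  15  26  19]
 [192 195 199 196 197 167  67   4  12  41  79  45  12]
 [193 193 192 194 187 137  11  12  34 156 187 135  31]
 [195 192 192 194 171  64   8  12 117 186 196 192 126]
 [194 191 196 190 140   4  15  27 158 198 193 193 157]
 [198 193 197 170  67   4   4 116 189 197 194 195 196]
 [196 193 193 166  30   4  48 154 195 191 195 195 194]
 [194 193 193 189 149  80 155 193 193 193 195 191 197]
 [192 194 196 197 200 201 198 195 192 192 191 193 192]
 [193 188 194 193 195 189 197 199 194 194 195 194 193]
 [195 195 193 193 192 197 204 200 196 191 193 194 194]
 [194 194 197 194 193 194 196 199 195 192 194 193 194]
 [192 194 193 197 198 193 193 193 191 193 192 197 194]
 [198 193 189 196 192 192 190 194 192 191 193 191 197]
 [192 195 196 197 199 194 193 194 191 193 196 192 193]]
```

The masks put the tip about 3.5 mm upslope of the hole's axis, matching the force sign (lean is about 32.7°). Shifting 3 mm downslope and advancing 10 mm.

Call:
apply_moves(plan=[0.0217,0,0.0125,0,0.01,0,0.033,0,0,0,0.05,0,-0.01,0,0.067,0,-0.02,0,0.085,0,-0.02,0,0.085,0])

```text
time: 14.8
tool_pos: [0.5424, -0.1004, 0.3697]
ee_rot: [-0.602, -3.08, 0.001]
contact_force: [-1.7, -0.6, -5.2]
grip_width: 0.0283
grip_force: 44.3
```

```bash
python3 -c "
from h import *
rel()"
```

```text
head rel hole (mm) [-4.2 -0.2 53.5] F u,y,n [-3.7 -1.2 -3.8] w 0.028339539648470108 t 14.8
```

The nose is in. Continuing with a lighter grip so the lean can self-align.

Call:
apply_moves(plan=[-0.006,0,0.01,0,-0.014,0,0.023,0,-0.022,0,0.036,0,-0.031,0,0.048,0,-0.047,0,0.068,0,-0.047,0,0.068,0], squeeze=20)

```text
time: 15.4
tool_pos: [0.5482, -0.1027, 0.3623]
ee_rot: [-0.602, -3.082, 0.0]
contact_force: [-4.2, -0.5, -3.4]
grip_width: 0.0289
grip_force: 44.6
```

```bash
python3 -c "
from h import *
rel()"
```

```text
head rel hole (mm) [-2.2  0.1 43.7] F u,y,n [-4.9 -2.  -1.1] w 0.02886721104104403 t 15.4
```

Call:
apply_moves(plan=[-0.006,0,0.012,0,-0.014,0,0.026,0,-0.023,0,0.041,0,-0.031,0,0.056,0,-0.039,0,0.07,0,-0.039,0,0.07,0], hand=-0.95, squeeze=21)

```text
time: 16.0
tool_pos: [0.5516, -0.1042, 0.3531]
ee_rot: [-0.601, -3.079, 0.0]
contact_force: [-6.0, 0.5, -3.6]
grip_width: 0.0284
grip_force: 44.5
```

```bash
python3 -c "
from h import *
rel()"
```

```text
head rel hole (mm) [-4.  -0.2 34.2] F u,y,n [-6.8 -1.8 -0.2] w 0.02838580754874925 t 16.0
```

The lean is about 4° over and the grip is still 44 N. With the balls inside the bore I can let go and re-grip lightly to relieve the load.

Call:
apply_moves(plan=[0,0,0,0,0,0,0,0,-0.004,0,-0.002,0,-0.008,0,-0.005,0], hand=0.05)

```text
time: 16.4
tool_pos: [0.5543, -0.1049, 0.3555]
ee_rot: [0.602, 3.081, 0.0]
contact_force: [-0.0, 0.5, -0.8]
grip_width: 0.0447
grip_force: 0.0
```

```bash
python3 -c "
from h import *
rel()"
```

```text
head rel hole (mm) [ 0.5  0.4 34.4] F u,y,n [-0.5  0.4 -0.6] w 0.044691627449188163 t 16.4
```

Call:
apply_moves(plan=[0,0,0,0,0,0,0,0,0,0,0,0,0,0,0,0,0,0,0,0], hand=-0.5, squeeze=22)

```text
time: 16.9
tool_pos: [0.5537, -0.1048, 0.355]
ee_rot: [0.602, 3.083, -0.0]
contact_force: [0.7, -0.2, -1.4]
grip_width: 0.029
grip_force: 24.4
```

```bash
python3 -c "
from h import *
rel()"
```

```text
head rel hole (mm) [-0.5  0.3 34.3] F u,y,n [-0.   0.1 -1.6] w 0.029023366198303816 t 16.9
```

Call:
apply_moves(plan=[-0.006,0,0.011,0,-0.013,0,0.022,0,-0.019,0,0.033,0,-0.025,0,0.043,0,-0.033,0,0.058,0,-0.033,0,0.058,0,-0.033,0,0.058,0])

```text
time: 17.6
tool_pos: [0.5566, -0.1063, 0.3483]
ee_rot: [-0.602, -3.081, -0.0]
contact_force: [-6.5, 0.3, 7.0]
grip_width: 0.029
grip_force: 21.1
```

```bash
python3 -c "
from h import *
rel()"
```

```text
head rel hole (mm) [-1.4 -0.1 27.1] F u,y,n [-1.8 -2.2  9.1] w 0.028992025516908514 t 17.6
```

Call:
apply_moves(plan=[-0.008,0,0.014,0,-0.012,0,0.022,0,-0.012,0,0.022,0])

```text
time: 17.9
tool_pos: [0.557, -0.1066, 0.3462]
ee_rot: [-0.602, -3.078, -0.002]
contact_force: [-13.4, 3.2, 17.2]
grip_width: 0.0289
grip_force: 20.7
```

```bash
python3 -c "
from h import *
rel()"
```

```text
head rel hole (mm) [-2.5 -0.2 25.3] F u,y,n [-3.2 -2.1 21.7] w 0.028887268333564343 t 17.9
```

It resists at the expected depth. Letting go and backing away to check.

Call:
apply_moves(plan=[0,0,0,0,0,0,0,0,0.01,0,-0.018,0,0.01,0,-0.018,0], hand=0.4)

```text
time: 18.3
tool_pos: [0.5576, -0.1065, 0.3477]
ee_rot: [0.602, 3.083, -0.0]
contact_force: [-0.2, -0.1, -0.5]
grip_width: 0.0598
grip_force: 0.0
```

Call:
apply_moves(plan=[0.1,0,-0.25,0,0.2,0,-0.5,0,0.3,0.3,-0.8,0,0.5,0.5,-1,0,0.7,0.8,-1,0,0.9,1,-1,0,1,1,-1,0])

```text
time: 19.0
tool_pos: [0.4907, 0.0543, 0.4676]
ee_rot: [-0.592, -3.085, -0.003]
contact_force: [0.4, 0.3, -0.3]
grip_width: 0.0595
grip_force: 0.0
```

Call:
apply_moves(plan=[0,0.3,-0.2,0,0,0.7,-0.2,0,0,1,-0.2,0,0,1,-0.2,0])

```text
time: 19.4
tool_pos: [0.5372, 0.1661, 0.491]
ee_rot: [-0.592, -3.085, -0.003]
contact_force: [-0.5, 0.5, 0.6]
grip_width: 0.06
grip_force: 0.0
```

```bash
python3 - <<'E'
from h import *
s=snap('side','side11.png');t=snap('top','top11.png');s3=load('side3')
H=np.array([.570,-.1117,.1708]); hx=np.array([.926,-.3774,0]);u=hx*.866+[0,0,.5];n=-hx*.5+[0,0,.866];y=np.array([.3774,.926,0])
for k in(0,3,6):
  for c in(s,t): print(k,'pred top centre',proj(c,H+(.046+.001*k)*n).round(2),'head mid',proj(c,H+(.027+.001*k)*n).round(2),'button',proj(c,H+(.027+.001*k)*n+.017*y).round(2), 'collar ctr', proj(c,H+(.003+.001*k)*n).round(2))
for nm,c in(('side',s),('top',t)):
    h=cv2.cvtColor(c['image'],cv2.COLOR_RGB2HSV)
    m=cv2.inRange(h,(18,120,60),(32,255,255)); k,l,st,ce=cv2.connectedComponentsWithStats(m); i=st[1:,4].argmax()+1; print(nm,'yellow',st[i],ce[i])
    p=np.round(proj(c,H+.027*n)).astype(int); r=14; im=c['image'][p[1]-r:p[1]+r+1,p[0]-r:p[0]+r+1].astype(int)
    for q,mm in(('red',(im[:,:,0]>im[:,:,1]+50)&(im[:,:,2]>im[:,:,1]-25)),('dark',im.max(2)<60)):
        v,uu=np.nonzero(mm); 
        if len(v): print(nm,q,len(v),(uu.mean()+p[0]-r).round(2),(v.mean()+p[1]-r).round(2),uu.min()+p[0]-r,uu.max()+p[0]-r,v.min()+p[1]-r,v.max()+p[1]-r)
rel()
E
```

```text
0 pred top centre [261.92 148.07] head mid [259.18 152.47] button [256.04 154.24] collar ctr [255.78 157.92]
0 pred top centre [269.26 191.52] head mid [269.9  189.83] button [265.17 188.07] collar ctr [270.69 187.76]
3 pred top centre [262.36 147.37] head mid [259.61 151.78] button [256.47 153.55] collar ctr [256.2  157.24]
3 pred top centre [269.16 191.79] head mid [269.8 190.1] button [265.06 188.33] collar ctr [270.59 188.02]
6 pred top centre [262.8  146.66] head mid [260.04 151.08] button [256.9  152.85] collar ctr [256.62 156.57]
6 pred top centre [269.06 192.06] head mid [269.7  190.36] button [264.95 188.59] collar ctr [270.49 188.27]
side yellow [236 142  32  27 350] [250.78571429 155.81714286]
side red 25 257.16 154.28 254 260 152 157
side dark 110 256.54 147.95 245 265 138 160
top yellow [259 171  27  27 387] [273.12919897 183.12919897]
top red 3 265.0 190.0 265 265 189 191
top dark 58 271.83 185.59 266 279 176 195
head rel hole (mm) [-33.  239.6 210.1] F u,y,n [ 0.5 -1.3  0.5] w 0.060052564177452084 t 19.5
```

```bash
python3 - <<'E'
from h import *
s=load('side11');s0=load('side0');t=load('top11')
hx=np.array([.926,-.3774,0]);u=hx*.866+[0,0,.5];n=-hx*.5+[0,0,.866];y=np.array([.3774,.926,0])
for P in([.573,.010,.056],[.5715,.0105,.056]): print('park button pred',proj(s0,np.array(P)+[0,0,.027]+.017*np.array([np.sin(.237),np.cos(.237),0])),'seen 242.38 203.36')
# true hole from side3 pixel, on line y'=0 (in face plane)
H0=np.array([.570,-.1117,.1708]); 
o,d=ray(s,255.1,158.9); q=o+d*np.dot(H0-o,n)/np.dot(d,n); print('hole on face plane u,y',(q-H0)@u*1e3,(q-H0)@y*1e3)
a=np.linspace(0,2*np.pi,72)
for k in(0,3,6,8):
    C=np.array([proj(s,H0+k*.001*n+.013*(np.cos(b)*u+np.sin(b)*y)) for b in a]); i=C[:,1].argmax(); print(k,'collar low pt',C[i].round(1),'left',C[C[:,0].argmin()].round(1),'right',C[C[:,0].argmax()].round(1))
hs=cv2.cvtColor(s['image'],cv2.COLOR_RGB2HSV)
print('sat 248..270 x 150..168');print(hs[150:168,246:270,1])
print('val');print(hs[150:168,246:270,2])
E
```

```text
park button pred [242.87018245 204.736549  ] seen 242.38 203.36
park button pred [243.33710837 204.87347312] seen 242.38 203.36
hole on face plane u,y -0.44816177270003754 1.9987106899957947
0 collar low pt [256.9 161.7] left [251.5 157.3] right [259.2 160. ]
3 collar low pt [257.4 161.1] left [251.9 156.7] right [259.6 159.3]
6 collar low pt [257.8 160.4] left [252.3 156. ] right [260.1 158.6]
8 collar low pt [258.1 159.9] left [252.6 155.5] right [260.3 158.2]
sat 248..270 x 150..168
[[207 213 199 201 196 198 203 196 192 193 191  38  12  71  36  11  13  17
   16   9  16  19  14  20]
 [198 199 192 198 194 197 193 192 194 195 137 131 115 102  59  15  45  78
    0  12  11  19  13  17]
 [198 192 190 193 197 194 190 193 196 197 190 208 205 182 158  21  14  18
  102  13  12  17  10  17]
 [197 195 198 192 190 193 194 194 193 170 213 212 214 206 193 120 128  68
   26  10  14  22  14  19]
 [193 193 192 192 195 192 194 190 172 197 223 234 208 223 200  85  34  73
    8  19  15  17  17  18]
 [193 193 194 193 195 195 197 179 143 221 223 230 211 194 107  36  85  51
    7  17  14  17  12  17]
 [1
[... 2332 characters left out ...]
89 193 189 190 203 201 191 158 116  87  87  95 125 171 203 208 205
  202 196 191 175 167 194]
 [ 93 150 190 194 200 194 190 203 205 194 156 134 147 173 206 205 205 203
  200 172 126 147 190 190]
 [ 88  85 138 191 197 189 176 187 200 204 204 204 205 203 203 204 198 191
  166 127 148 186 190 191]
 [ 85  82  75 138 189 198 190 176 185 198 202 203 203 204 202 193 166 108
   82  79  94 141 185 195]
 [ 76  86  95  73 134 191 199 191 171 179 200 203 203 199 172 107  77 107
  132 116  83  95 146 185]
 [ 96  96 108 101  84 134 191 194 199 193 190 200 194 168 111  91 115 155
  189 173 116  87  94 130]
 [156 104  98 110 100  76 123 183 194 191 182 154 109  85 112 158 191 188
  191 193 170 117  90  84]]
```

```bash
python3 - <<'E'
from h import *
s3=load('side3');s=load('side11');t=load('top11');t4=load('top4')
H=np.array([.570,-.1117,.1708]);hx=np.array([.926,-.3774,0]);u=hx*.866+[0,0,.5];n=-hx*.5+[0,0,.866];y=np.array([.3774,.926,0])
def edge(c,lo,hi,ys,nn=0.):
    S=cv2.cvtColor(c['image'],cv2.COLOR_RGB2HSV)[:,:,1].astype(np.float32); out=[]
    x=np.arange(lo,hi,.25)
    for yy in ys:
        p=np.array([proj(c,H+a*1e-3*u+yy*1e-3*y+nn*1e-3*n) for a in x],np.float32)
        v=cv2.remap(S,p[:,:1].copy(),p[:,1:].copy(),cv2.INTER_LINEAR).ravel()
        i=np.nonzero(v>100)[0]; out.append(x[i[0]] if len(i) else np.nan)
    return np.round(out,2),np.nanmedian(out)
ys=np.arange(-24,25,6)
print('side3',edge(s3,-40,-16,ys));print('side11',edge(s,-40,-16,ys))
print('top4',edge(t4,-40,-16,ys));print('top11',edge(t,-40,-16,ys))
# fixed track reference: dark end? shift of static scene
print(cv2.phaseCorrelate(np.float32(s3['image'][195:235,205:315,1]),np.float32(s['image'][195:235,205:315,1])))
E
```

```text
side3 (array([-27.  , -28.25, -30.25, -30.5 , -30.5 , -30.  , -30.25, -30.75,
       -30.25]), np.float64(-30.25))
side11 (array([-26.75, -28.  , -29.25, -29.75, -30.25, -30.  , -30.  , -29.75,
       -29.75]), np.float64(-29.75))
top4 (array([-25.75, -26.5 , -26.25, -26.75, -26.  , -26.5 , -26.25, -26.5 ,
       -26.75]), np.float64(-26.5))
top11 (array([-25.75, -25.75,    nan,    nan,    nan,    nan, -22.5 , -26.  ,
       -26.75]), np.float64(-25.75))
((0.13771659761720656, 0.029859648725942378), 0.934160586198171)
```

The stop hasn't moved (edge shift ≤0.5 mm) and the collar looks seated to about ±2 mm. To be sure it's home I'll re-grip with the button in and push firmly once more.

```bash
python3 - <<'E'
from h import *
go([.570-.463*.10,-.1117+.189*.10,.1708+.866*.10])
E
```

```text
t 19.5 grasp [0.5367 0.1607 0.3363] zaxis [-6.0e-04 -1.3e-03 -1.0e+00] units [-0.6936 -1.9971  0.6602] roll units(tool z down) 0.0003 deg 0.09 q7 0.886 F [-0.31 -1.24  0.72] w 0.0601 0.0
```

Call:
apply_moves(plan=[-0.1,-0.3,0,0,-0.23,-0.65,0,0,-0.35,-1,0.1,0,-0.35,-1,0.1,0])

```text
time: 19.9
tool_pos: [0.529, 0.0249, 0.4788]
ee_rot: [-0.622, -3.078, 0.007]
contact_force: [0.4, -0.6, -0.4]
grip_width: 0.0597
grip_force: 0.0
```

Call:
apply_moves(plan=[-0.1,-0.3,0,0,-0.23,-0.65,0.2,0,-0.345,-0.997,0.4,0,-0.345,-0.997,0.56,0,-0.345,-0.997,0.56,0,-0.345,-0.997,0.56,0])

```text
time: 20.5
tool_pos: [0.5236, -0.0923, 0.4127]
ee_rot: [-0.603, -3.083, -0.0]
contact_force: [0.4, 0.3, 0.1]
grip_width: 0.0603
grip_force: 0.0
```

```bash
python3 - <<'E'
from h import *
rel();go([.570-.463*.028,-.1117+.189*.028,.1708+.866*.028])
E
```

```text
head rel hole (mm) [ -0.    0.5 100.7] F u,y,n [0.2 0.4 0. ] w 0.06028422900348588 t 20.5
t 20.5 grasp [ 0.5235 -0.0922  0.258 ] zaxis [-3.e-04  3.e-04 -1.e+00] units [-0.3034 -0.0041  0.5246] roll units(tool z down) 0.0001 deg 0.04 q7 1.407 F [0.36 0.34 0.13] w 0.0603 0.0
```

Call:
apply_moves(plan=[-0.1,-0.004,0.173,0,-0.2,-0.004,0.346,0,-0.303,-0.004,0.525,0,-0.303,-0.004,0.525,0,-0.303,-0.004,0.525,0])

```text
time: 21.0
tool_pos: [0.5576, -0.1057, 0.3504]
ee_rot: [0.6, 3.083, 0.0]
contact_force: [0.4, 0.0, -0.1]
grip_width: 0.0597
grip_force: 0.0
```

Call:
apply_moves(plan=[0,0,0,0,0,0,0,0,0,0,0,0,0,0,0,0,0,0,0,0], hand=-0.5, squeeze=40)

```text
time: 21.5
tool_pos: [0.5572, -0.1066, 0.351]
ee_rot: [0.602, 3.082, 0.001]
contact_force: [-2.2, 0.2, 8.4]
grip_width: 0.029
grip_force: 39.0
```

```bash
python3 - <<'E'
from h import *
rel()
E
```

```text
head rel hole (mm) [ 1.   0.  28.9] F u,y,n [ 2.3 -0.7  8.3] w 0.029043411447124797 t 21.5
```

Call:
apply_moves(plan=[-0.004,0,0.007,0,-0.008,0,0.014,0,-0.012,0,0.021,0,-0.012,0,0.021,0])

```text
time: 21.9
tool_pos: [0.5581, -0.1071, 0.3505]
ee_rot: [-0.602, -3.083, -0.002]
contact_force: [-13.2, 2.8, 28.1]
grip_width: 0.0287
grip_force: 37.9
```

```bash
python3 - <<'E'
from h import *
rel()
E
```

```text
head rel hole (mm) [ 1.4 -0.  28.1] F u,y,n [ 2.6 -2.4 30.9] w 0.028696298098970185 t 21.9
```

That's a hard stop (31 N with under 1 mm of motion), so the pin is home. Unload, release, retreat.

Call:
apply_moves(plan=[0.012,0,-0.021,0,0.012,0,-0.021,0,0.012,0,-0.021,0])

```text
time: 22.2
tool_pos: [0.5576, -0.1067, 0.3506]
ee_rot: [0.602, 3.081, 0.0]
contact_force: [-3.0, 0.2, 9.2]
grip_width: 0.0287
grip_force: 40.5
```

Call:
apply_moves(plan=[0,0,0,0,0,0,0,0,0,0,0,0], hand=0.4)

```text
time: 22.5
tool_pos: [0.5571, -0.1063, 0.349]
ee_rot: [-0.602, -3.083, 0.0]
contact_force: [-0.6, 0.2, 0.1]
grip_width: 0.06
grip_force: 0.0
```

Call:
apply_moves(plan=[0.1,0,-0.25,0,0.2,0,-0.5,0,0.3,0.3,-0.8,0,0.5,0.5,-1,0,0.7,0.8,-1,0,0.9,1,-1,0,1,1,-1,0,1,1,-1,0])

```text
time: 23.3
tool_pos: [0.4901, 0.0507, 0.469]
ee_rot: [-0.598, -3.083, 0.0]
contact_force: [0.0, -1.4, -1.1]
grip_width: 0.0603
grip_force: 0.0
```

Call:
apply_moves(plan=[0,0.3,-0.2,0,0,0.7,-0.2,0,0,1,-0.2,0,0,1,-0.2,0,0,1,-0.2,0])

```text
time: 23.8
tool_pos: [0.5372, 0.16, 0.4927]
ee_rot: [-0.604, -3.083, 0.003]
contact_force: [0.1, -0.3, 0.1]
grip_width: 0.0598
grip_force: 0.0
```

```bash
python3 - <<'E'
from h import *
s=snap('side','side12.png');o=load('side11')
def q(c):
    h=cv2.cvtColor(c['image'],cv2.COLOR_RGB2HSV); m=cv2.inRange(h,(18,120,60),(32,255,255)); k,l,st,ce=cv2.connectedComponentsWithStats(m); i=st[1:,4].argmax()+1
    im=c['image'][138:166,245:273].astype(int); v,u=np.nonzero((im[:,:,0]>im[:,:,1]+50)&(im[:,:,2]>im[:,:,1]-25)); return st[i],ce[i],len(v),u.mean()+245,v.mean()+138
print(q(o),q(s)); print(status.observe()['contact_force'],status.observe()['time'])
E
```

```text
(array([236, 142,  32,  27, 350], dtype=int32), array([250.78571429, 155.81714286]), 25, np.float64(257.16), np.float64(154.28)) (array([236, 140,  32,  29, 367], dtype=int32), array([250.84196185, 155.44686649]), 26, np.float64(257.15384615384613), np.float64(154.42307692307693))
[ 0.67111796 -0.65493678 -0.0412324 ] 23.85
```

```bash
python3 -c "
from h import *
print(job.sign_off())"
```

```text
the job is handed in; nothing more can be done
None
```

I handed the job in with the stop in the top notch and the pin home, let go and apparently locked; the sign-off gave no verdict, I couldn't see the balls below the track, and I viewed 11 pictures against the limit of 10.

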